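# Park the captive wing screw of a header box

## Task

On the counter stands a grey heating header box whose cover has two captive wing screws; one already stands out, parked, and the other is still pulled in by its spring. Take the one that is still in, pull it straight up as far as it goes, give it a quarter turn counter-clockwise (seen from above) while holding it up so that its thread catches, then let go so that it stays out by itself. Leave the screw that is already parked alone.

Things in the scene. Friction and masses are not known exactly. Their poses are not given: they have to be found in the camera images.
- wing_grip (a point): Middle of the wing (flat steel bar head) of the captive screw that is still in: the point to grip. Wing 12 mm thick (x axis), 36 mm wide (y axis, roughly along the box at the start), 26 mm tall (z axis, up); grip it across the 12 mm. It starts 121 mm above the counter, 31 mm above the cover, 25 mm above the top of a round flange 40 mm wide, and rises and turns with the screw.
- screw_stem (a joint): How far this screw is drawn up, m: 0 = in (start), 0.025 = upper stop. A spring pulls it down with 3 N at 0, rising to 8 N at the stop. Drawn up more than 0.013 it can be turned; below that a key blocks turning. Let go after turning, it sinks onto its thread and stays at about 0.012.
- screw_head (a joint): Turn of this screw, rad: 0 at the start, growing counter-clockwise seen from above, stop at 1.65; it cannot turn clockwise. A quarter turn is 1.57. Turns easily (0.02 N m) when drawn up.
- parked_screw: The other screw, already parked: same shape, but 12 mm higher and its wing roughly across the box. Origin on its axis on the cover, 90 mm above the counter, z up; it reaches 56 mm above that. It is 190 mm from the first screw; midway stands a fixed round brass vent 32 mm wide, 26 mm high. The grey box is 120 x 280 mm, the screws on its long centre line.

How it is judged:
By the outcome, as a careful person would: the job done as asked, in the order asked, and still so for the second after the job is handed in, with the robot touching nothing.
It also fails if it takes over 38 s, if anything falls off the work surface, if the arm or the gripper's body presses on something with over 40 N, if the wrist force passes 120 N, or if a joint passes its speed limit or range.

## Robot

A 6-joint arm with a two-finger parallel gripper is mounted at the origin on the work surface. World frame = base frame: x ahead of the robot, y to its left, z up, the work surface at z = 0. Lengths are in mm, angles in rad, forces in N, time in s.
With the tool pointing down it reaches from about 275 to 850 mm from the base axis. Payload 19 kg.
Tool frame: the origin (TCP) lies midway between the tips of the shut fingers; the grasp point (between the pads) lies 19 mm behind it (ctrl.tcp_to_grasp is the distance from the TCP to the grasp point, in mm); z points along the fingers, y is the line along which they close (so a half turn about z gives the same grasp; the last joint's range is limited). The gripper opens to 85 mm and grips with 20 to 120 N. Pads are 22 mm wide; open, the fingers measure 114 mm over their backs; the gripper's body (76 mm by 85 mm) begins 54 mm behind the grasp point. The pads swing forward as they close: fully open they stand 13 mm farther back than shut.
Start: joints at [-1.371, 0.15, 1.437, -0, 1.554, -0.134], TCP at [188.364, -543.24, 231.267] pointing down, gripper open.
Joint ranges: [-2.8, 2.8], [-0.68, 2.1], [0.12, 2.68], [-1.39, 4.53], [0.16, 2.79], [-2.81, 2.81]. Speed limits (rad/s): [1.89, 1.89, 2.22, 3.01, 3.01, 3.01].

## Interface

Orientations are given as a unit quaternion [x, y, z, w].
In Python, from rig import ctrl, vision, close_job gives the robot as it stands.
- The arm moves only by the shell command python3 -m crank 'ROWS' [FORCE]. ROWS is a JSON object of lists of equal length, an entry for each row: "grip": the opening, from 0 (shut) to 1 (fully open); "xyz": the shift along the tool's x, y, z as a fraction of full scale, a list of three; "turn": the turn about the tool's z as a fraction of full scale. In form: {"grip": [grip, ...], "xyz": [[dx, dy, dz], ...], "turn": [turn, ...]}. A call has 1 to 5 rows; each row is the pose to reach, as a shift and turn from the pose commanded when the call began, along the tool's axes at that moment, turning the shorter way round; what a row does not reach only later rows make up. Full scale, the value 1, is 0.3 m for a shift and 360 degrees for a turn. A row lasts 1/12 s, in which the tool goes at most 41.7 mm and 7.16 degrees, less where a joint would pass 70% of its speed; a pose out of reach is approached as far as the arm can. A call with a number of a shift or a turn outside -1 to 1 is refused whole. A call with a gripper value outside its range is refused whole. The fingers move at their own pace and stop on an object; FORCE is the grip in N (left out, the last holds). Time passes only in rows, so rows that repeat a pose let the fingers close. It gives the time, the measured TCP pose, the force and the opening at its end, in the units of the state.
- ctrl.state(): the state, without advancing time (a new reading comes with each control period).
- vision.capture(name): name is "scene" or "top" or "wrist"; returns a dict with "image" (384x512x3 uint8, blue, green, red), "range_z" (384x512 float32, mm along the optical axis (not along the pixel's ray), 0 where there is no reading), "mtx" (3x3 intrinsics, pixels), "camera_from_world" (4x4, takes a point from world to camera coordinates). Camera axes: x right, y up, looking along -z (the intrinsics and any distortion apply to the point x, -y, -z); pixel columns grow to the right and rows downward; lengths in mm; the calibration is good to about 2 mm. A picture is of the moment at which its call begins.
- close_job(): hands the job in, once; it reports no verdict.
The state is a dict: "t": time; "joint_positions": joint angles; "qvel": joint speeds; "effort": joint torques, N m; "tcp_pos": TCP position; "orientation": TCP orientation; "contact_force": force on the tool from outside, world axes, zero at the start; "torque": the same for the moment, N m; "gripper_width": finger opening in mm.
Only numpy, scipy, OpenCV 4.12 (cv2) and the standard library are available. Lean on these libraries where they do the work, as an engineer would, in place of code of your own. Each camera call takes 0.05 s, during which the arm holds its last target. There are 200 camera calls.

## Working session

There is one attempt and no reset: what is moved stays moved. The work goes in short steps, Python scripts to look and compute and a shell command to move; the robot and the scene stay as the last step left them, time stands still between calls to the robot, and variables do not carry over. Pictures are saved under pics/ and viewed, on a budget of 10 in all, crops included, one or two more only if the job needs it, and the job is handed in when it is done.

```bash
ls; mkdir -p pics; python3 - <<'E'
from rig import ctrl, vision
import cv2,numpy as np
s=ctrl.state();print(s)
ims=[]
for n in("scene","top"):
    c=vision.capture(n);np.savez("/tmp/"+n,**c);ims.append(c["image"])
    cv2.imwrite(f"pics/{n}0.png",c["image"]);print(n,c["mtx"],c["camera_from_world"])
E
```

```text
pics
{'t': 0.0, 'joint_positions': array([-1.37106032e+00,  1.50981701e-01,  1.43802853e+00, -1.62666190e-05,
        1.55381783e+00, -1.33971057e-01]), 'qvel': array([ 0.00069128,  0.0007165 , -0.00028142,  0.00075359, -0.00099622,
        0.00057217]), 'effort': array([ 1.59378887e-03, -7.13057971e+01, -5.70858443e+01, -2.97911802e-04,
        8.84999230e-03,  3.56761200e-05]), 'tcp_pos': array([ 188.28122905, -543.03175872,  230.67916088]), 'orientation': array([ 9.86112002e-01,  1.66080515e-01, -2.84356471e-05, -6.17103232e-04]), 'contact_force': array([ 0.16504016, -0.58210125, -0.30526907]), 'torque': array([-0.01552352,  0.00540605,  0.02241489]), 'gripper_width': 85.18862253152469}
scene [[366.9803162    0.         257.8153822 ]
 [  0.         366.9803162  194.52505387]
 [  0.           0.           1.        ]] [[-4.12562557e-01  9.10918019e-01  4.52750907e-03  2.15316629e+02]
 [-6.16640239e-01 -2.82933021e-01  7.34645303e-01  2.64681586e+02]
 [ 6.70482626e-01  3.00295300e-01  6.78436276e-01 -1.16310491e+03]
 [ 0.00000000e+00  0.00000000e+00  0.00000000e+00  1.00000000e+00]]
top [[454.88907586   0.         250.87786648]
 [  0.         454.88907586 188.32379962]
 [  0.           0.           1.        ]] [[ 3.99954499e-03 -9.99943980e-01 -9.80006925e-03  4.49378398e+01]
 [ 9.81640550e-01  2.05707214e-03  1.90729126e-01 -6.03953971e+02]
 [-1.90698282e-01 -1.03829751e-02  9.81593785e-01 -7.90760873e+02]
 [ 0.00000000e+00  0.00000000e+00  0.00000000e+00  1.00000000e+00]]
```

View pics/top0.png

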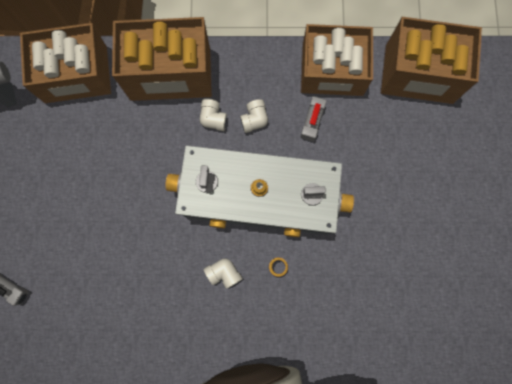

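View pics/scene0.png

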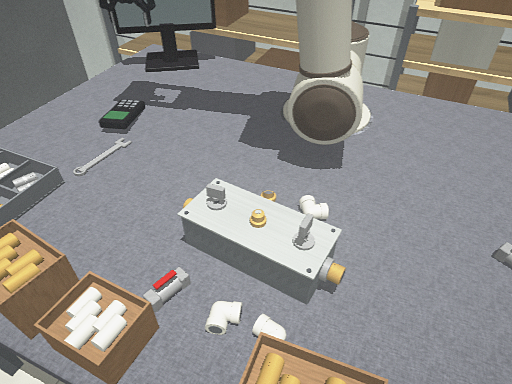

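Top view: the left screw at (204,178) has its wing across the box, so it is parked. The right one at (314,190) has its wing along the box, so it is the target. The scene view agrees: the target is at (216,193) and the parked screw at (304,232). Next I measure both from the depth image.

```bash
cat > h.py <<'E'
import numpy as np,cv2
def cloud(c):
    z=c["range_z"].astype(float);K=c["mtx"];v,u=np.mgrid[:z.shape[0],:z.shape[1]]
    p=np.stack([(u-K[0,2])/K[0,0]*z,-(v-K[1,2])/K[1,1]*z,-z],-1)
    T=c["camera_from_world"];w=(p-T[:3,3])@T[:3,:3]
    w[z<=0]=np.nan;return w
def rect(m,w,sel):
    P=w[sel][:,:2].astype(np.float32);(cx,cy),wh,a=cv2.minAreaRect(P)
    B=cv2.boxPoints(((cx,cy),wh,a));e=max([B[1]-B[0],B[2]-B[1]],key=np.linalg.norm)
    return np.round((cx,cy),1),np.round(wh,1),np.degrees(np.arctan2(e[1],e[0])),len(P)
E
python3 - <<'E'
from h import *
for n in("top","scene"):
    c=np.load(f"/tmp/{n}.npz");w=cloud(c)
    for nm,(u0,u1,v0,v1) in dict(top=dict(tgt=(298,332,175,208),park=(192,222,160,195)),scene=dict(tgt=(200,232,176,212),park=(290,320,208,250)))[n].items():
        M=np.zeros(w.shape[:2],bool);M[v0:v1,u0:u1]=1
        s=M&(w[...,2]>103);zz=w[...,2][s]
        s2=M&(w[...,2]>np.percentile(zz,95)-5)
        print(n,nm,zz.max(),rect(0,w,s),rect(0,w,s2),np.round(w[s2].mean(0),1))
c=np.load("/tmp/top.npz");w=cloud(c)
s=(np.abs(w[...,2]-90)<5);s[:140]=0;s[240:]=0;s[:,:150]=0;s[:,370:]=0
print(rect(0,w,s),np.nanmean(w[...,2][s]))
E
```

```text
top tgt 136.46909960138348 (array([585.9, -61.1]), array([14.2, 35. ]), np.float32(-86.31499), 209) (array([587. , -61.2]), array([12.2, 34.7]), np.float32(-86.8864), 147) [587.  -61.4 133.4]
top park 148.40492063445743 (array([608.9, 125.6]), array([14.6, 36.3]), np.float32(-3.433406), 204) (array([608.9, 126.8]), array([12.1, 36.3]), np.float32(-3.433406), 148) [608.5 126.9 145.2]
scene tgt 133.75279650740902 (array([590.6, -60. ]), array([14. , 36.9]), np.float32(-86.04601), 258) (array([589.9, -60.2]), array([12.5, 36.5]), np.float32(-86.04589), 101) [590.8 -59.1 131. ]
scene park 145.99527710548796 (array([611.5, 129.7]), array([14. , 37.2]), np.float32(-4.8656807), 247) (array([611.2, 128.8]), array([11.7, 36.6]), np.float32(-3.9810152), 126) [613.3 128.8 143.3]
(array([598.5,  32.8]), array([286.7, 126.9]), np.float32(83.37541), 10075) 89.67995817017233
```

```bash
cat >> h.py <<'E'
from scipy.spatial.transform import Rotation as R
def plan(xyz,yaw_y):
    "shift (fractions) and turn to bring TCP to xyz with tool y at yaw_y deg"
    from rig import ctrl
    s=ctrl.state();r=R.from_quat(s["orientation"]);M=r.as_matrix()
    cur=np.degrees(np.arctan2(M[1,1],M[0,1]));d=(cur-yaw_y+90)%180-90
    print("t",s["t"],"tcp",s["tcp_pos"].round(1),"yaw_y",cur.round(2),"z",M[:,2].round(3),"j",s["joint_positions"].round(2),"F",s["contact_force"].round(1),"w",round(s["gripper_width"],1))
    print("shift",(M.T@(np.array(xyz)-s["tcp_pos"])/300).round(4),"turn",round(d/360,4),"deg",round(d,1))
E
python3 -m crank '{"grip":[1,1,1,1,1],"xyz":[[0.08,-0.05,0],[0.2,-0.12,0],[0.32,-0.195,0],[0.44,-0.27,0],[0.56,-0.34,0]],"turn":[-0.015,-0.034,-0.053,-0.072,-0.091]}'
python3 -c "from h import *;plan((588,-61,200),3.6)"
```

```text
t: 0.52
tcp_pos: [313.2, -391.3, 231.1]
orientation: [0.898, 0.44, 0.0, -0.0]
contact_force: [0.7, -0.5, 0.4]
gripper_width: 85.6
t 0.5167 tcp [ 313.2 -391.3  231.1] yaw_y -37.82 z [-0.  0. -1.] j [-1.05 -0.    1.6   0.    1.54 -0.39] F [ 0.7 -0.5  0.4] w 85.6
shift [1.4313 0.0487 0.1038] turn -0.115 deg -41.4
```

```bash
python3 -m crank '{"grip":[0.7,0.7,0.7,0.7,0.7],"xyz":[[0.12,0.004,0],[0.24,0.008,0],[0.36,0.012,0],[0.48,0.016,0],[0.6,0.02,0]],"turn":[-0.015,-0.03,-0.045,-0.06,-0.075]}'
python3 -c "from h import *;plan((588,-61,200),3.6)"
```

```text
t: 0.93
tcp_pos: [429.2, -253.4, 231.2]
orientation: [0.771, 0.637, -0.0, -0.0]
contact_force: [0.3, -0.7, 0.4]
gripper_width: 60.0
t 0.9333 tcp [ 429.2 -253.4  231.2] yaw_y -10.85 z [-0.  0. -1.] j [-0.69 -0.01  1.61  0.    1.54 -0.5 ] F [ 0.3 -0.7  0.4] w 60.0
shift [0.7296 0.3992 0.1041] turn -0.0401 deg -14.5
```

```bash
python3 -m crank '{"grip":[0.7,0.7,0.7,0.7,0.7],"xyz":[[0.08,0.05,0.01],[0.16,0.1,0.02],[0.26,0.16,0.03],[0.34,0.21,0.04],[0.42,0.26,0.05]],"turn":[-0.01,-0.018,-0.025,-0.025,-0.025]}'
python3 -c "from h import *;plan((588,-61,200),3.6)"
```

```text
t: 1.35
tcp_pos: [530.1, -145.0, 215.9]
orientation: [0.72, 0.694, -0.0, -0.0]
contact_force: [-0.6, -0.0, -0.2]
gripper_width: 59.8
t 1.35 tcp [ 530.1 -145.   215.9] yaw_y -2.07 z [-0.  0. -1.] j [-0.41  0.1   1.52  0.    1.52 -0.37] F [-0.6 -0.  -0.2] w 59.8
shift [0.2867 0.1828 0.053 ] turn -0.0157 deg -5.7
```

```bash
python3 -m crank '{"grip":[0.7,0.7,0.7,0.7,0.7],"xyz":[[0.1,0.06,0.02],[0.2,0.13,0.04],[0.26,0.165,0.05],[0.286,0.183,0.053],[0.286,0.183,0.053]],"turn":[-0.005,-0.01,-0.0157,-0.0157,-0.0157]}'
python3 - <<'E'
from h import *;from rig import vision
plan((588,-61,103),3.6)
for n in("wrist","scene","top"):
    c=vision.capture(n);np.savez("/tmp/"+n+"1",**c);cv2.imwrite(f"pics/{n}1.png",c["image"])
E
```

```text
t: 1.77
tcp_pos: [587.8, -61.3, 199.6]
orientation: [0.684, 0.729, -0.0, -0.001]
contact_force: [0.2, -0.4, -0.0]
gripper_width: 59.6
t 1.7667 tcp [587.8 -61.3 199.6] yaw_y 3.62 z [-0.001  0.001 -1.   ] j [-0.23  0.2   1.45  0.    1.5  -0.3 ] F [ 0.2 -0.4 -0. ] w 59.6
shift [0.0007 0.0011 0.3221] turn 0.0001 deg 0.0
```

View pics/wrist1.png

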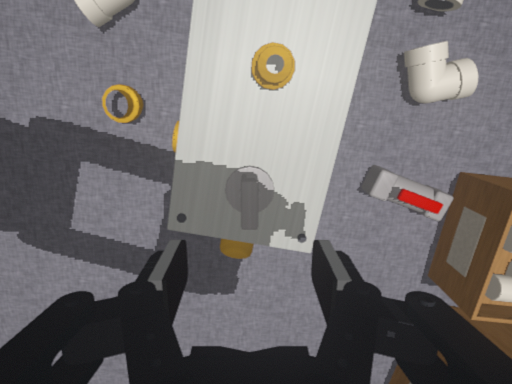

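The wrist view shows the target wing at about (249,200), between the fingers (tips at about x 175 and 325) and parallel to the pads. I refine its position from the wrist depth.

```bash
python3 - <<'E'
from h import *
c=np.load("/tmp/wrist1.npz");w=cloud(c)
M=np.zeros(w.shape[:2],bool);M[150:240,215:290]=1
for lo in(105,128):
    s=M&(w[...,2]>lo)&(w[...,2]<150);print(rect(0,w,s),w[s].mean(0).round(1),w[s][:,2].max())
E
```

```text
(array([587.3, -59.9]), array([16.1, 35.8]), np.float32(-85.76485), 1008) [587.2 -57.4 130.4] 135.00063888011906
(array([587.2, -59.9]), array([12. , 35.8]), np.float32(-85.96838), 869) [587.3 -58.9 132.6] 135.00063888011906
```

```bash
python3 -m crank '{"grip":[0.6,0.6,0.6,0.6,0.6],"xyz":[[0.0035,-0.0015,0.06],[0.0035,-0.0015,0.14],[0.0035,-0.0015,0.22],[0.0035,-0.0015,0.29],[0.0035,-0.0015,0.32]],"turn":[-0.001,-0.001,-0.001,-0.001,-0.001]}' 60
python3 -m crank '{"grip":[0.6,0.35,0.3,0.25,0.22],"xyz":[[0,0,0],[0,0,0],[0,0,0],[0,0,0],[0,0,0]],"turn":[0,0,0,0,0]}'
python3 -c "from h import *;plan((587.3,-60.2,103),4)"
```

```text
t: 2.33
tcp_pos: [585.3, -62.9, 102.1]
orientation: [0.683, 0.73, -0.001, -0.001]
contact_force: [-0.5, -0.5, -0.8]
gripper_width: 51.4
t: 2.75
tcp_pos: [587.2, -61.9, 105.5]
orientation: [0.683, 0.731, 0.0, 0.001]
contact_force: [0.0, 0.7, 0.5]
gripper_width: 18.9
t 2.75 tcp [587.2 -61.9 105.5] yaw_y 3.89 z [ 0.002 -0.    -1.   ] j [-0.24  0.25  1.57  0.    1.31 -0.3 ] F [0.  0.7 0.5] w 18.9
shift [0.0057 0.0006 0.0084] turn -0.0003 deg -0.1
```

```bash
python3 -m crank '{"grip":[0.22,0.22,0.22],"xyz":[[0.004,0,0],[0.004,0,0],[0.004,0,0]],"turn":[0,0,0]}'
python3 - <<'E'
from h import *;from rig import vision
plan((587.3,-60.2,103),4)
c=vision.capture("wrist");cv2.imwrite("pics/wrist2.png",c["image"])
E
```

```text
t: 3.0
tcp_pos: [586.8, -60.5, 104.6]
orientation: [0.683, 0.731, 0.0, 0.0]
contact_force: [0.5, -0.7, 0.1]
gripper_width: 19.0
t 3.0 tcp [586.8 -60.5 104.6] yaw_y 3.91 z [ 0.  0. -1.] j [-0.23  0.25  1.58  0.    1.31 -0.3 ] F [ 0.5 -0.7  0.1] w 19.0
shift [0.0008 0.0018 0.0054] turn -0.0003 deg -0.1
```

View pics/wrist2.png

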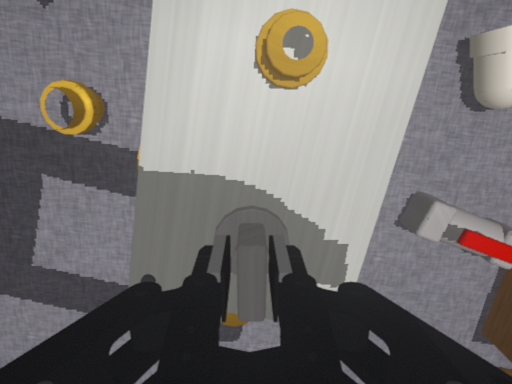

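The wing (x 236–268) sits centred between the two pads (x about 228 and 275) with clearance on both sides. Now I close the gripper.

```bash
python3 -m crank '{"grip":[0.1,0,0,0,0],"xyz":[[0,0.001,0],[0,0.001,0],[0,0.001,0],[0,0.001,0],[0,0.001,0]],"turn":[0,0,0,0,0]}' 70
python3 -c "from h import *;plan((587.3,-60.2,104.6),4)"
```

```text
t: 3.47
tcp_pos: [587.4, -60.5, 104.7]
orientation: [0.683, 0.731, 0.0, 0.0]
contact_force: [5.5, 2.1, 3.5]
gripper_width: 10.9
t 3.4667 tcp [587.4 -60.5 104.7] yaw_y 3.9 z [ 0.001  0.    -1.   ] j [-0.23  0.25  1.57  0.    1.31 -0.3 ] F [5.5 2.1 3.5] w 10.9
shift [ 0.001  -0.0003  0.0003] turn -0.0003 deg -0.1
```

```bash
for i in 1; do python3 -m crank '{"grip":[0,0,0,0,0],"xyz":[[0,0,-0.01],[0,0,-0.02],[0,0,-0.03],[0,0,-0.04],[0,0,-0.045]],"turn":[0,0,0,0,0]}'
python3 -m crank '{"grip":[0,0,0,0,0],"xyz":[[0,0,-0.01],[0,0,-0.02],[0,0,-0.028],[0,0,-0.034],[0,0,-0.034]],"turn":[0,0,0,0,0]}'; done
python3 -c "from h import *;plan((587.3,-60.2,129.6),4)"
```

```text
t: 3.88
tcp_pos: [587.3, -60.5, 117.7]
orientation: [0.683, 0.731, 0.0, 0.0]
contact_force: [8.8, 1.1, -6.5]
gripper_width: 11.2
t: 4.3
tcp_pos: [587.3, -60.5, 127.7]
orientation: [0.683, 0.731, 0.0, -0.0]
contact_force: [9.6, 1.1, -8.6]
gripper_width: 10.9
t 4.3 tcp [587.3 -60.5 127.7] yaw_y 3.9 z [ 0.  0. -1.] j [-0.23  0.24  1.55  0.    1.36 -0.3 ] F [ 9.6  1.1 -8.6] w 10.9
shift [ 0.0009  0.0002 -0.0063] turn -0.0003 deg -0.1
```

```bash
python3 -m crank '{"grip":[0,0,0],"xyz":[[0,0.001,-0.004],[0,0.002,-0.008],[0,0.002,-0.008]],"turn":[0,0,0]}'
python3 -m crank '{"grip":[0,0],"xyz":[[0,0,-0.003],[0,0,-0.003]],"turn":[0,0]}'
python3 -c "from h import *;plan((587.3,-60.2,129.6),4)"
```

```text
t: 4.55
tcp_pos: [587.4, -60.5, 129.7]
orientation: [0.683, 0.731, -0.0, -0.001]
contact_force: [5.7, -0.2, -10.0]
gripper_width: 10.9
t: 4.72
tcp_pos: [587.3, -60.5, 129.9]
orientation: [0.683, 0.731, -0.0, -0.001]
contact_force: [7.2, -0.0, -13.7]
gripper_width: 10.7
t 4.7167 tcp [587.3 -60.5 129.9] yaw_y 3.89 z [-0.002  0.001 -1.   ] j [-0.23  0.24  1.54  0.    1.36 -0.3 ] F [  7.2  -0.  -13.7] w 10.7
shift [0.0009 0.0002 0.0009] turn -0.0003 deg -0.1
```

The force rises at 25 mm of lift, so the screw is at its upper stop. Now the turn, counter-clockwise, which is negative about tool z.

```bash
python3 -m crank '{"grip":[0,0,0,0,0],"xyz":[[0,0,0],[0,0,0],[0,0,0],[0,0,0],[0,0,0]],"turn":[-0.01,-0.025,-0.04,-0.055,-0.07]}'
python3 -c "from h import *;plan((587.3,-60.2,129.6),94)"
```

```text
t: 5.13
tcp_pos: [587.3, -60.5, 129.9]
orientation: [0.505, 0.863, -0.0, -0.001]
contact_force: [7.4, -0.4, -14.7]
gripper_width: 11.3
t 5.1333 tcp [587.3 -60.5 129.9] yaw_y 29.36 z [-0.002  0.    -1.   ] j [-0.23  0.24  1.54 -0.    1.36 -0.75] F [  7.4  -0.4 -14.7] w 11.3
shift [0.0009 0.0007 0.001 ] turn -0.1796 deg -64.6
```

```bash
python3 -m crank '{"grip":[0,0,0,0,0],"xyz":[[0,0,0],[0,0,0],[0,0,0],[0,0,0],[0,0,0]],"turn":[-0.015,-0.03,-0.045,-0.06,-0.075]}'
python3 -m crank '{"grip":[0,0,0,0,0],"xyz":[[0,0,0],[0,0,0],[0,0,0],[0,0,0],[0,0,0]],"turn":[-0.015,-0.03,-0.045,-0.06,-0.075]}'
python3 -c "from h import *;plan((587.3,-60.2,129.6),94)"
```

```text
t: 5.55
tcp_pos: [587.3, -60.6, 129.9]
orientation: [0.289, 0.957, -0.0, -0.001]
contact_force: [7.8, -2.0, -15.2]
gripper_width: 10.7
t: 5.97
tcp_pos: [587.3, -60.7, 129.9]
orientation: [0.058, 0.998, 0.0, -0.001]
contact_force: [7.6, -1.4, -15.0]
gripper_width: 11.4
t 5.9667 tcp [587.3 -60.7 129.9] yaw_y 83.36 z [-0.002  0.    -1.   ] j [-0.23  0.24  1.54 -0.    1.36 -1.69] F [  7.6  -1.4 -15. ] w 11.4
shift [0.0002 0.0016 0.0011] turn -0.0296 deg -10.6
```

```bash
python3 -m crank '{"grip":[0,0,0,0],"xyz":[[0,0,0],[0,0,0],[0,0,0],[0,0,0]],"turn":[-0.012,-0.024,-0.032,-0.032]}'
python3 - <<'E'
from h import *;from rig import vision,ctrl
plan((587.3,-60.2,129.6),94);print(ctrl.state()["torque"])
c=vision.capture("wrist");cv2.imwrite("pics/wrist3.png",c["image"])
E
```

```text
t: 6.3
tcp_pos: [587.3, -60.7, 129.9]
orientation: [-0.042, 0.999, 0.0, -0.001]
contact_force: [8.7, -1.6, -15.3]
gripper_width: 11.0
t 6.3 tcp [587.3 -60.7 129.9] yaw_y 94.82 z [-0.002  0.    -1.   ] j [-0.23  0.24  1.54 -0.    1.36 -1.89] F [  8.7  -1.6 -15.3] w 11.0
shift [-0.0001  0.0016  0.001 ] turn 0.0023 deg 0.8
[-0.37350802 -1.55158126  0.05616934]
```

View pics/wrist3.png

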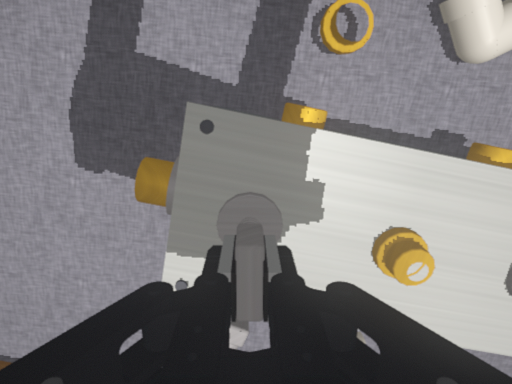

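The wrist view shows the wing at (249,270), still firmly gripped and now across the box; the tool has turned 91°. Now I let go.

```bash
python3 -m crank '{"grip":[0.2,0.35,0.5,0.5,0.5],"xyz":[[0,0,0],[0,0,0],[0,0,0],[0,0,0],[0,0,0]],"turn":[0,0,0,0,0]}'
python3 -m crank '{"grip":[0.5,0.5,0.5,0.5,0.5],"xyz":[[0,0,-0.03],[0,0,-0.08],[0,0,-0.15],[0,0,-0.23],[0,0,-0.28]],"turn":[0,0,0,0,0]}'
python3 - <<'E'
from h import *;from rig import vision
plan((587.3,-60.2,200),94)
c=vision.capture("wrist");cv2.imwrite("pics/wrist4.png",c["image"]);np.savez("/tmp/wrist4",**c)
c=vision.capture("scene");cv2.imwrite("pics/scene4.png",c["image"]);np.savez("/tmp/scene4",**c)
E
```

```text
t: 6.77
tcp_pos: [587.6, -60.5, 131.6]
orientation: [-0.04, 0.999, 0.0, 0.0]
contact_force: [0.5, 0.6, -0.3]
gripper_width: 42.5
t: 7.18
tcp_pos: [587.9, -60.6, 218.6]
orientation: [-0.04, 0.999, -0.0, 0.001]
contact_force: [0.9, -1.1, 0.5]
gripper_width: 42.5
t 7.1833 tcp [587.9 -60.6 218.6] yaw_y 94.62 z [ 0.002 -0.001 -1.   ] j [-0.23  0.19  1.42  0.    1.53 -1.88] F [ 0.9 -1.1  0.5] w 42.5
shift [0.002  0.0016 0.0619] turn 0.0017 deg 0.6
```

View pics/wrist4.png

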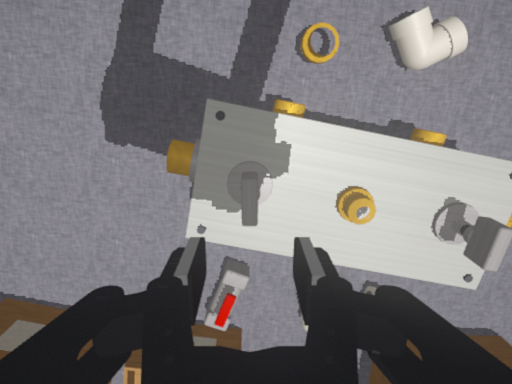

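View pics/scene4.png

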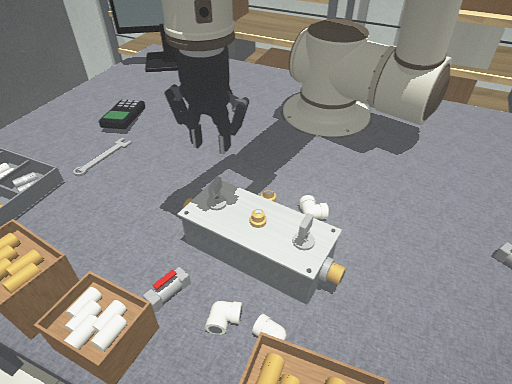

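Both views show the target wing free and across the box (wrist (249,198), scene (216,192)), with the gripper clear above it. I check its height and angle, and that the parked screw hasn't changed.

```bash
python3 - <<'E'
from h import *
for n,o,b in(("wrist4","tgt",(220,290,160,235)),("scene4","tgt",(200,232,172,208)),("scene4","park",(290,320,208,250))):
    c=np.load(f"/tmp/{n}.npz");w=cloud(c);M=np.zeros(w.shape[:2],bool);M[b[2]:b[3],b[0]:b[1]]=1
    s=M&(w[...,2]>115)&(w[...,2]<160);t=np.percentile(w[...,2][s],97)
    s2=M&(w[...,2]>t-5)&(w[...,2]<160);print(n,o,t.round(1),rect(0,w,s),rect(0,w,s2))
E
```

```text
wrist4 tgt 145.9 (array([586.5, -60.1]), array([35.2, 16.6]), np.float32(2.68703), 924) (array([586.6, -59.8]), array([35.2, 11.4]), np.float32(4.281189), 777)
scene4 tgt 144.5 (array([590.1, -58.6]), array([36.6, 14.3]), np.float32(4.175688), 212) (array([590.2, -59.7]), array([36.7, 12.1]), np.float32(4.6848617), 94)
scene4 park 144.6 (array([611.1, 129.7]), array([14. , 37.6]), np.float32(-4.310355), 232) (array([610.9, 128.7]), array([11.8, 37.4]), np.float32(-3.9996386), 124)
```

```bash
python3 -m crank '{"grip":[0.5,0.5,0.5,0.5,0.5],"xyz":[[0,0,-0.03],[0,0,-0.05],[0,0,-0.05],[0,0,-0.05],[0,0,-0.05]],"turn":[0,0,0,0,0]}' && python3 -c "from rig import close_job;print(close_job())"
```

```text
t: 7.7
tcp_pos: [587.5, -60.5, 229.8]
orientation: [-0.04, 0.999, 0.0, -0.0]
contact_force: [0.5, -0.2, 0.4]
gripper_width: 42.6
the job is handed in; nothing more can be done
None
```

The screw that was still in is now parked, and I handed the job in at 7.7 s of the 38 s allowed. I gripped its wing across the 12 mm and pulled it up 25 mm, until the pull force rose from 8.6 N to 13.7 N at the upper stop. I then turned it about 91° counter-clockwise while holding it up, let go and backed the gripper away upwards.

- **Turned screw:** after release, the wing top measured 144.5–146 mm above the counter, against 134 mm nominal at the start. That fits the expected 12 mm on the thread. The wing had turned about 90° and lies across the box.
- **Parked screw:** same position and angle as at the start, within 1 mm and 1°.
- **Robot:** clear of everything when I handed in, and the wrist force readings stayed under about 20 N throughout.
- **Disagreements:** the wrist and scene cameras differed by up to 3.6 mm in the wing's position and 1.4 mm in its height; no check failed. I took no picture after the last upward move.

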